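# Empty the tumbling drum in the creature workshop

## Task

The creature's eyeball has finished polishing in the clear tumbling drum. Turn the drum, which has a crank at one end, until the open port in its side faces straight down and the eyeball has dropped into the tray below, then let go of the crank and leave the drum like that. The similar cradle beside it, with a closed white canister, is not the one.

Things in the scene. Friction and masses are not known exactly. Their poses are not given: they have to be found in the camera images.
- tumbler: Fixed metal cradle, base 180 (x) x 150 (y) mm, uprights 170 mm tall at y = +-63 mm; between them a tray 170 x 112 mm, rim 50 mm up, under a clear ten-sided drum 140 mm across, 100 mm long. Origin: centre of the base on the table; z up, x away from the robot (yaw within 12 degrees), y along the drum's axle, which is 150 mm up; crank at +y. Bystander: similar cradle, closed white canister, no tray.
- drum (a joint): Drum angle, rad. 0: its port (the missing side, 39 x 100 mm, dark lips) faces straight down; 1.57: port faces the cradle's +x. Starts at 1.4 to 2.0, stops at -0.6 and 2.4. Stiff (about 2.5 N at the crank handle), stays where left. The crank handle leans from straight up towards +x by 0.873 minus this angle: it starts on the robot's side and goes over the top to the far side.
- crank_grip (a point): Middle of the crank handle: black round sleeve, 14 mm thick, 53 mm long, parallel to the axle, spinning freely on its pin; 65 mm from the axle, 112 mm from the cradle's middle along its +y (sleeve from 84 to 137 mm, crank arm inside of 83 mm, free end towards +y). Can be pinched across from above; clear all round. The point turns with the drum; its y axis is the cradle's y.
- eye_center (a point): Centre of the white eyeball, 24 mm in diameter, 11 to 17 g, loose inside the clear drum. It rolls out by itself as the port comes near straight down.

How it is judged:
By the outcome, as a careful person would: the job done as asked, in the order asked, and still so for the second after the job is handed in, with the robot touching nothing.
It also fails if it takes over 35 s, if anything falls off the work surface, if the arm or the gripper's body presses on something with over 40 N, if the wrist force passes 120 N, or if a joint passes its speed limit or range.

## Robot

A 7-joint arm with a two-finger parallel gripper is mounted at the origin on the work surface. World frame = base frame: x ahead of the robot, y to its left, z up, the work surface at z = 0. Lengths are in m, angles in rad, forces in N, time in s.
With the tool pointing down it reaches from about 0.4 to 0.85 m from the base axis. Payload 4.5 kg.
Tool frame: the origin (TCP) lies at the very end of the fingers, on their centre line; the grasp point (between the pads) lies 19 mm behind it; z points along the fingers, y is the line along which they close (so a half turn about z gives the same grasp; the last joint's range is limited). The gripper opens to 85 mm and grips with 20 to 120 N. Pads are 22 mm wide; open, the fingers measure 114 mm over their backs; the gripper's body (76 mm by 85 mm) begins 54 mm behind the grasp point. The pads swing forward as they close: fully open they stand 13 mm farther back than shut.
Start: joints at [-1.228, 0.689, -0.195, 1.565, 0.157, 0.902, -0.215], TCP at [0.19, 0.595, 0.231] pointing down, gripper open.
Joint ranges: [-3.01, 3.01], [-0.46, 2.08], [-1.47, 1.51], [0.13, 2.56], [-1, 4.14], [0.04, 2.09], [-2.66, 2.66]. Speed limits (rad/s): [2.57, 2.57, 3.14, 3.14, 3.14, 3.14, 3.14].

## Interface

Orientations are given as a rotation vector (axis times angle).
In Python, from plant import * gives the robot as it stands.
- The arm moves only by the tool carry_out, never from a script. Its argument "steps" is text: rows parted by semicolons, each of 7 numbers parted by spaces: the turn, a rotation vector about the tool's x, y, z in units of 6 degrees (1.0 is 6 degrees), then the shift along the tool's x, y, z in m, then the opening, from 0 (shut) to 1 (fully open). A call has 1 to 10 rows; each row is the pose to reach, as a shift and turn from the pose commanded when the call began, along the tool's axes at that moment; what a row does not reach only later rows make up. A row lasts 1/10 s, in which the tool goes at most 50 mm and 8.59 degrees, less where a joint would pass 70% of its speed; a pose out of reach is approached as far as the arm can. A call with a gripper value outside its range is refused whole. The fingers move at their own pace and stop on an object; "newtons" is the grip in N (left out, the last holds). Time passes only in rows, so rows that repeat a pose let the fingers close. It gives the time, the measured TCP pose, the force, the opening and the grip force at its end, in the units of the state.
- state(): the state, without advancing time (a new reading comes with each control period).
- get_image(name): name is "scene" or "top"; returns the picture (400x640x3 uint8, red, green, blue); there is no depth.
- calibration(name): a dict with "camera_matrix" (3x3 intrinsics, pixels), "rvec" (rotation vector, rad) and "tvec" (3), from world to camera coordinates, as OpenCV has them. Camera axes: x right, y down, z forward; pixel columns grow to the right and rows downward; lengths in m; the calibration is good to about 2 mm. A picture is of the moment at which its call begins. calibration takes no time and is no camera call.
- finish_job(): hands the job in; it is judged then, once.
Trained networks look in the newest picture that a camera, given by its name, has taken for a name from the list of things; names that differ only in an ending like _2 or _b are one class to them, and where a whole thing is asked for, a point or a joint stands for the part that bears it (a point fixed in the world has none). Each returns a list of dicts, best first, with "p" (0 to 1); they miss things now and then, are a little off and sometimes report something else, mostly with a low value. They report only what shows in the picture. A call takes as long as a camera call.
- search_frame(label, camera): "position" ([x, y, z] in m, in the coordinates of the camera as it stood for that picture, good to about 4 mm: the middle of the surface that is visible of it).
The state is a dict: "clock": time; "qpos": joint angles; "dq": joint speeds; "effort": joint torques, N m; "tcp_pos": TCP position; "orientation": TCP orientation; "force": force on the tool from outside, world axes, zero at the start; "wrist_torque": the same for the moment, N m; "gripper_width": opening from 0.0 (shut) to 1.0 (fully open); "finger_force": force on a finger pad.
Only numpy, scipy, OpenCV 4.12 (cv2) and the standard library are available. Lean on these libraries where they do the work, as an engineer would, in place of code of your own. Each camera call takes 0.05 s, during which the arm holds its last target. There are 200 camera calls.

## Working session

There is one attempt and no reset: what is moved stays moved. The work goes in short steps, Python scripts to look and compute and a tool call to move; the robot and the scene stay as the last step left them, time stands still between calls to the robot, and variables do not carry over. Pictures are saved under pics/ and viewed, at most 10 in all, crops included, and the job is handed in when it is done.

Besides the shell and the picture viewer there is one more tool, called after "Request:" in YAML: its name, and indented under it one key for each argument. carry_out: Moves the arm, as the interface text tells. Its arguments: {"type":"object","properties":{"steps":{"type":"string"},"newtons":{"type":"number"}},"required":["steps"]}

```bash
mkdir -p pics; cat > h.py <<'E'
from plant import *
import numpy as np, cv2
from scipy.spatial.transform import Rotation as R
def world(p,cam):
    c=calibration(cam); M=R.from_rotvec(np.ravel(c["rvec"])).as_matrix()
    return M.T@(np.array(p)-np.ravel(c["tvec"]))
def find(label,cam,n=4):
    for d in search_frame(label,cam)[:n]:
        print(label,cam,round(d["p"],2),world(d["position"],cam).round(3))
def pose():
    s=state(); return np.array(s["tcp_pos"]),R.from_rotvec(s["orientation"])
E
python3 - <<'E'
from h import *
ims=[get_image(c) for c in("scene","top")]
for n,i in zip("ab",ims): cv2.imwrite(f"pics/{n}.png",i[:,:,::-1])
for c in("scene","top"):
    for l in("crank_grip","tumbler","drum","eye_center"): find(l,c)
s=state();print(s)
print(R.from_rotvec(s["orientation"]).as_matrix().round(3))
E
```

```text
crank_grip scene 0.57 [0.547 0.207 0.186]
tumbler scene 0.65 [0.542 0.211 0.099]
drum scene 0.73 [0.544 0.206 0.189]
drum scene 0.18 [0.529 0.193 0.112]
crank_grip top 0.88 [0.508 0.198 0.201]
tumbler top 0.85 [0.504 0.189 0.193]
drum top 0.87 [0.511 0.196 0.198]
{'clock': 0.5, 'qpos': array([-1.2281904 ,  0.68911039, -0.19460279,  1.56534639,  0.15726731,
        0.90250257, -0.21508649]), 'dq': array([ 0.00117661, -0.00085924,  0.00133842, -0.00235437,  0.00075708,
        0.00054442,  0.00061494]), 'effort': array([ 1.34092519e-03, -5.39137673e+01, -1.26541525e+00, -1.58733398e+01,
        9.86413099e-03,  2.52036232e-03,  4.15284745e-06]), 'tcp_pos': array([0.18991665, 0.59544042, 0.23129788]), 'orientation': array([-4.83104990e-01, -3.10419413e+00, -2.59434431e-05]), 'force': array([ 0.69695791, -0.64882165,  0.10720739]), 'wrist_torque': array([ 0.00670535, -0.0351276 , -0.01531553]), 'finger_force': 0.0, 'gripper_width': 0.9998815138582932}
[[-0.953  0.304 -0.   ]
 [ 0.304  0.953  0.   ]
 [ 0.     0.    -1.   ]]
```

View pics/a.png

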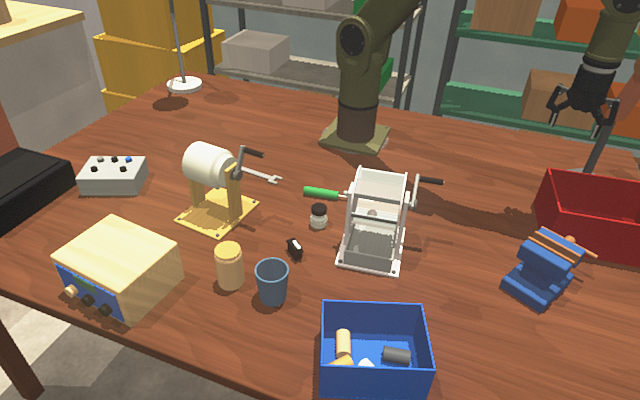

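View pics/b.png

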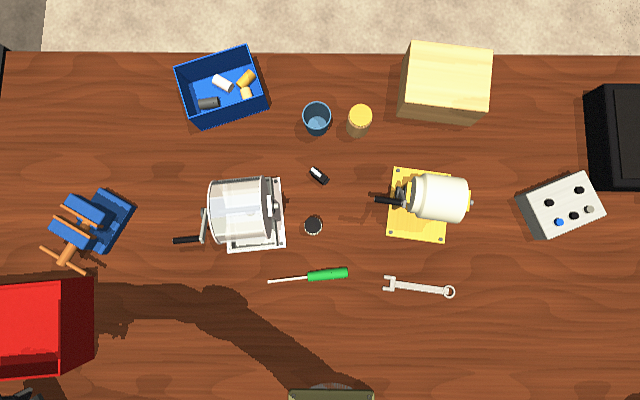

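Scene view: the clear drum's cradle is at about (375,220), with its black handle at (430,181). Top view: cradle at about (245,212), handle from (173,240) to (199,238). The canister cradle at (420,205) is the decoy. I'll enlarge both to get exact pixels.

```bash
python3 - <<'E'
import cv2
a=cv2.imread("pics/a.png")[150:290,320:460];b=cv2.imread("pics/b.png")[160:270,160:300]
f=lambda i:cv2.resize(i,(400*1,int(i.shape[0]*400/140)),interpolation=cv2.INTER_CUBIC)
a,b=f(a),f(b);b=cv2.copyMakeBorder(b,0,a.shape[0]-b.shape[0],0,0,0)
cv2.imwrite("pics/c.png",cv2.hconcat([a,b]))
E
```

```text
(no output)
```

View pics/c.png

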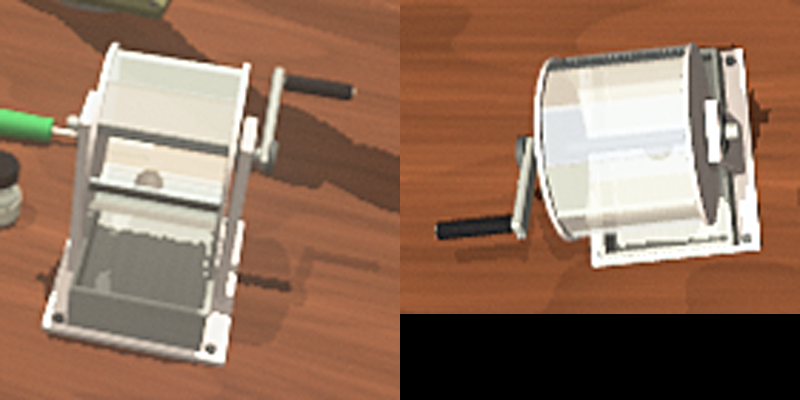

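The crop shows the drum port facing the far side with the eyeball inside. Handle ends are scene (419.8,179.8) and (443.2,182.2), top (199.6,238.8) and (173.3,241.2). Next I triangulate.

```bash
python3 - <<'E'
from h import *
def P(c):
    k=calibration(c);return k["camera_matrix"]@np.c_[R.from_rotvec(np.ravel(k["rvec"])).as_matrix(),np.ravel(k["tvec"])]
A,B=P("scene"),P("top")
def tri(a,b):
    X=cv2.triangulatePoints(A,B,np.array(a,float).reshape(2,1),np.array(b,float).reshape(2,1)).ravel();return X[:3]/X[3]
def plane(M,uv,z):
    H=np.c_[M[:,:2],M[:,2]*z+M[:,3]];x=np.linalg.solve(H,[*uv,1]);return (x/x[2])[:2]
i=tri((419.8,179.8),(199.6,238.8));o=tri((443.2,182.2),(173.3,241.2))
print("in",i,"out",o,np.linalg.norm(o-i))
print("corner tri",tri((335.8,263.8),(280,177.5)))
c=[plane(B,u,.008) for u in((280,177.5),(286,246.5),(228.3,252.4))]
d=[plane(A,u,.008) for u in((335.8,263.8),(397.7,276))]
print("top corners",c,"scene far",d)
e=c[0]-c[1];print("yaw top edge",np.degrees(np.arctan2(e[1],e[0])), np.linalg.norm(e))
e=d[1]-d[0];print("yaw scene far edge",np.degrees(np.arctan2(-e[0],e[1])),np.linalg.norm(e))
e=o-i;print("yaw handle",np.degrees(np.arctan2(-e[0],e[1])))
for yaw in (np.arctan2(-(d[1]-d[0])[0],(d[1]-d[0])[1]),):
    X=np.array([np.cos(yaw),np.sin(yaw)]);Y=np.array([-X[1],X[0]])
    print("centres",c[0]-.09*X+.075*Y,c[1]+.09*X+.075*Y,d[0]-.09*X+.075*Y,d[1]-.09*X-.075*Y)
E
```

```text
in [0.45487678 0.27860805 0.18086561] out [0.44947476 0.3306998  0.18496129] 0.0525310102034535
corner tri [0.61587318 0.13761385 0.00360402]
top corners [array([0.61626507, 0.13356381]), array([0.44024809, 0.11394881]), array([0.42387562, 0.25874798])] scene far [array([0.61904112, 0.14124888]), array([0.60120278, 0.285136  ])]
yaw top edge 6.358696055051134 0.17710654253082622
yaw scene far edge 7.067156601455295 0.14498865339525058
yaw handle 5.920526521409686
centres [0.51772139 0.19692107] [0.52033688 0.19945195] [0.52049743 0.20460614] [0.52111399 0.19963286]
```

Request:
carry_out:
  steps: "0 0 11 -0.338 -0.197 -0.03 1;0 0 11 -0.338 -0.197 -0.03 1;0 0 11 -0.338 -0.197 -0.03 1;0 0 11 -0.338 -0.197 -0.03 1;0 0 11 -0.338 -0.197 -0.03 1;0 0 11 -0.338 -0.197 -0.03 1;0 0 11 -0.338 -0.197 -0.03 1;0 0 11 -0.338 -0.197 -0.03 1;0 0 11 -0.338 -0.197 -0.03 1;0 0 11 -0.338 -0.197 -0.03 1"
  newtons: 30

```text
clock: 1.5
tcp_pos: [0.4527, 0.3044, 0.2615]
orientation: [2.098, 2.338, 0.001]
force: [-1.2, -0.0, -1.0]
gripper_width: 0.999
finger_force: 0.0
```

```bash
python3 - <<'E'
from h import *
s=state();p,r=pose();print(s["clock"],p,s["qpos"].round(2));print(r.as_matrix().round(3))
for c in("scene","top"):
    i=get_image(c);cv2.imwrite(f"pics/d_{c}.png",i[:,:,::-1]);find("crank_grip",c)
E
```

```text
1.5 [0.45271436 0.30435239 0.26146197] [-0.74  0.54  0.1   1.78 -0.07  0.82 -0.49]
[[-0.108  0.994  0.   ]
 [ 0.994  0.108  0.   ]
 [ 0.     0.    -1.   ]]
crank_grip scene 0.57 [0.545 0.21  0.188]
crank_grip top 0.76 [0.51  0.202 0.202]
```

Request:
carry_out:
  steps: "0 0 0 0.002 0 0.04 1;0 0 0 0.002 0 0.07 1;0 0 0 0.002 0 0.098 1;0 0 0 0.002 0 0.098 1;0 0 0 0.002 0 0.098 0;0 0 0 0.002 0 0.098 0;0 0 0 0.002 0 0.098 0;0 0 0 0.002 0 0.098 0;0 0 0 0.002 0 0.098 0;0 0 0 0.002 0 0.098 0"
  newtons: 30

```text
clock: 2.7
tcp_pos: [0.453, 0.3075, 0.1639]
orientation: [2.095, 2.339, 0.004]
force: [1.6, 0.3, 1.1]
gripper_width: 0.147
finger_force: 29.3
```

```bash
python3 - <<'E'
from h import *
s=state();print(s["clock"],s["tcp_pos"],s["gripper_width"],s["finger_force"],s["force"])
i=get_image("scene")[150:290,320:460,::-1];j=get_image("top")[160:270,160:300,::-1]
f=lambda i:cv2.resize(i,None,fx=2.857,fy=2.857,interpolation=cv2.INTER_CUBIC)
a,b=f(i),f(j);b=cv2.copyMakeBorder(b,0,a.shape[0]-b.shape[0],0,0,0)
cv2.imwrite("pics/e.png",cv2.hconcat([a,b]))
# arc table: shifts along tool y (cradle +X) and tool z (down) from start
X,Z,rr=-.0556,.033,.0647
l0=np.arctan2(X,Z)
for k in range(1,21):
    l=l0+(0.873-l0)*k/20
    print(k,round(l,3),(rr*np.sin(l)-X).round(4),-(rr*np.cos(l)-Z).round(4))
E
```

```text
2.7 [0.45304516 0.30747596 0.16394684] 0.1473010381663813 29.299525022506714 [1.61956722 0.3284493  1.10605177]
1 -0.94 0.0034 -0.0052
2 -0.844 0.0072 -0.01
3 -0.749 0.0115 -0.0144
4 -0.654 0.0163 -0.0184
5 -0.558 0.0213 -0.0219
6 -0.463 0.0267 -0.0249
7 -0.367 0.0324 -0.0274
8 -0.272 0.0382 -0.0293
9 -0.176 0.0442 -0.0307
10 -0.081 0.0504 -0.0315
11 0.014 0.0565 -0.0317
12 0.11 0.0627 -0.0313
13 0.205 0.0688 -0.0303
14 0.301 0.0748 -0.0288
15 0.396 0.0806 -0.0267
16 0.491 0.0861 -0.024
17 0.587 0.0914 -0.0209
18 0.682 0.0964 -0.0172
19 0.778 0.101 -0.0131
20 0.873 0.1052 -0.0086
```

View pics/e.png

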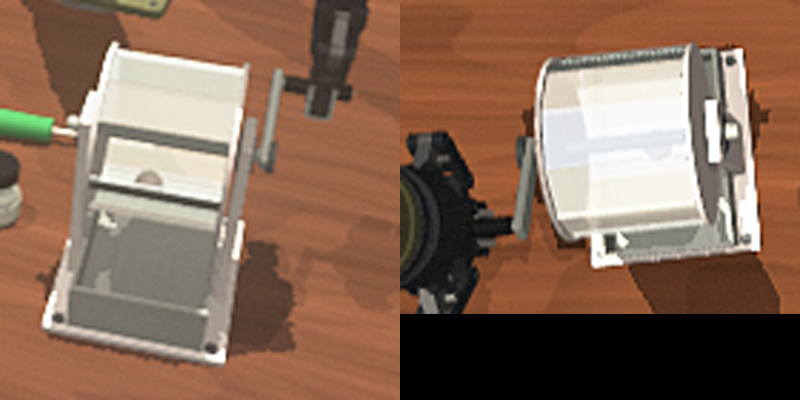

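The handle is held, with about 12.5 mm between the fingers, and the eyeball is still in the drum. I'll turn the first half of the arc.

Request:
carry_out:
  steps: "0 0 0 0 0.0034 -0.0052 0;0 0 0 0 0.0072 -0.010 0;0 0 0 0 0.0115 -0.0144 0;0 0 0 0 0.0163 -0.0184 0;0 0 0 0 0.0213 -0.0219 0;0 0 0 0 0.0267 -0.0249 0;0 0 0 0 0.0324 -0.0274 0;0 0 0 0 0.0382 -0.0293 0;0 0 0 0 0.0442 -0.0307 0;0 0 0 0 0.0504 -0.0315 0"

```text
clock: 3.8
tcp_pos: [0.5004, 0.3129, 0.1942]
orientation: [-2.093, -2.339, 0.005]
force: [-1.3, 4.2, -12.8]
gripper_width: 0.15
finger_force: 29.3
```

Request:
carry_out:
  steps: "0 0 0 0 0.0061 0.0008 0;0 0 0 0 0.0123 0.0012 0;0 0 0 0 0.0184 0.0022 0;0 0 0 0 0.0244 0.0037 0;0 0 0 0 0.0302 0.0058 0;0 0 0 0 0.0357 0.0085 0;0 0 0 0 0.041 0.0116 0;0 0 0 0 0.046 0.0153 0;0 0 0 0 0.0506 0.0194 0;0 0 0 0 0.0548 0.0237 0"

```text
clock: 4.8
tcp_pos: [0.5562, 0.3195, 0.1722]
orientation: [-2.094, -2.34, -0.001]
force: [-5.0, 3.6, -0.6]
gripper_width: 0.148
finger_force: 30.4
```

```bash
python3 - <<'E'
from h import *
s=state();t=np.array(s["tcp_pos"]);print(s["clock"],t,s["force"])
X=np.array([.9936,.113]);d=t[:2]-[.5073,.3103]
x,z=d@X,t[2]+.019-.15;print("lean",np.arctan2(x,z),"drum",.873-np.arctan2(x,z),"r",np.hypot(x,z))
i=get_image("scene")[150:290,320:460,::-1];j=get_image("top")[160:270,160:300,::-1]
for c in("scene","top"): find("eye_center",c)
f=lambda i:cv2.resize(i,None,fx=2.857,fy=2.857,interpolation=cv2.INTER_CUBIC)
a,b=f(i),f(j);b=cv2.copyMakeBorder(b,0,a.shape[0]-b.shape[0],0,0,0)
cv2.imwrite("pics/f.png",cv2.hconcat([a,b]))
E
```

```text
4.8 [0.55615884 0.31950411 0.17221298] [-5.00312341  3.63150865 -0.60631803]
lean 0.8773550734272377 drum -0.004355073427237732 r 0.06447714238879669
```

View pics/f.png

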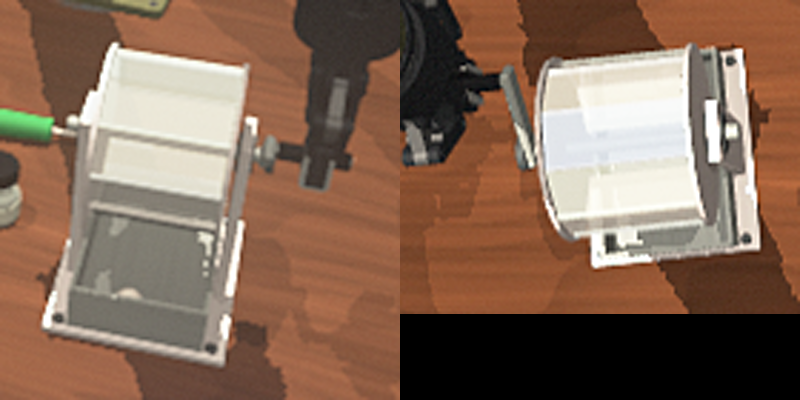

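The eyeball is in the tray (crop pixel 130,293), and the drum angle works out to about 0. I'll release and lift straight up.

Request:
carry_out:
  steps: "0 0 0 0 0 0 0;0 0 0 0 0 0 0.7;0 0 0 0 0 0 0.7;0 0 0 0 0 0 0.7;0 0 0 0 0 0 0.7;0 0 0 0 0 -0.03 0.7;0 0 0 0 0 -0.07 0.7;0 0 0 0 0 -0.11 0.7;0 0 0 0.1 0 -0.13 0.7;0 0 0 0.12 0 -0.13 0.7"

```text
clock: 6.0
tcp_pos: [0.5478, 0.4157, 0.3012]
orientation: [2.1, 2.333, 0.007]
force: [0.9, 1.7, 0.1]
gripper_width: 0.701
finger_force: 0.0
```

```bash
python3 - <<'E'
from h import *
s=state();print(s["clock"],s["tcp_pos"],s["force"])
i=get_image("scene")[150:290,320:460,::-1];j=get_image("top")[160:270,160:300,::-1]
f=lambda i:cv2.resize(i,None,fx=2.857,fy=2.857,interpolation=cv2.INTER_CUBIC)
a,b=f(i),f(j);b=cv2.copyMakeBorder(b,0,a.shape[0]-b.shape[0],0,0,0)
cv2.imwrite("pics/g.png",cv2.hconcat([a,b]))
E
```

```text
6.0 [0.5478391  0.41573759 0.30122402] [0.89484574 1.6734693  0.10835348]
```

View pics/g.png

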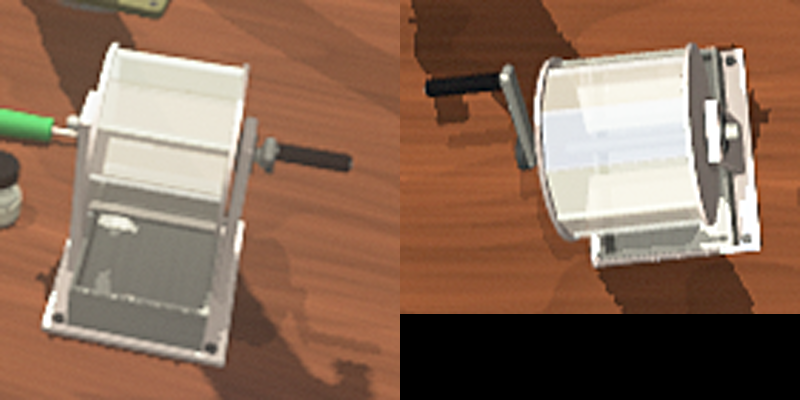

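The handle is free and on the far side. The eyeball isn't visible now, so it is probably behind the tray's far wall. I'll check the angle and look for the eyeball again.

```bash
python3 - <<'E'
from h import *
def P(c):
    k=calibration(c);return k["camera_matrix"]@np.c_[R.from_rotvec(np.ravel(k["rvec"])).as_matrix(),np.ravel(k["tvec"])]
A,B=P("scene"),P("top")
def tri(a,b):
    X=cv2.triangulatePoints(A,B,np.array(a,float).reshape(2,1),np.array(b,float).reshape(2,1)).ravel();return X[:3]/X[3]
m=(tri((417.3,203.2),(196.1,189.1))+tri((442.9,207.1),(169.8,190.8)))/2
d=(m[:2]-[.5073,.3103])@np.array([.9936,.113]);print(m,"drum",.873-np.arctan2(d,m[2]-.15))
for n in range(4): get_image("scene");get_image("top")
for c in("scene","top"): find("eye_center",c)
i=get_image("scene")[200:290,325:415,::-1];j=get_image("top")[170:260,205:295,::-1]
cv2.imwrite("pics/i.png",cv2.resize(cv2.hconcat([i,j]),None,fx=4.4,fy=4.4,interpolation=cv2.INTER_CUBIC))
# where the tray floor near the far wall would show
for z in(.012,.03):
  for x in(-.07,0,.07):
    w=np.array([.520,.199])+x*np.array([.9936,.113]);q=A@[*w,z,1];r=B@[*w,z,1];print(x,z,(q[:2]/q[2]).round(),(r[:2]/r[2]).round())
E
```

```text
[0.5550502  0.31622654 0.19004462] drum -0.0036793856431276417
-0.07 0.012 [375. 225.] [255. 242.]
0 0.012 [371. 242.] [253. 214.]
0.07 0.012 [366. 262.] [251. 187.]
-0.07 0.03 [376. 220.] [254. 242.]
0 0.03 [372. 237.] [252. 214.]
0.07 0.03 [367. 256.] [250. 186.]
```

View pics/i.png

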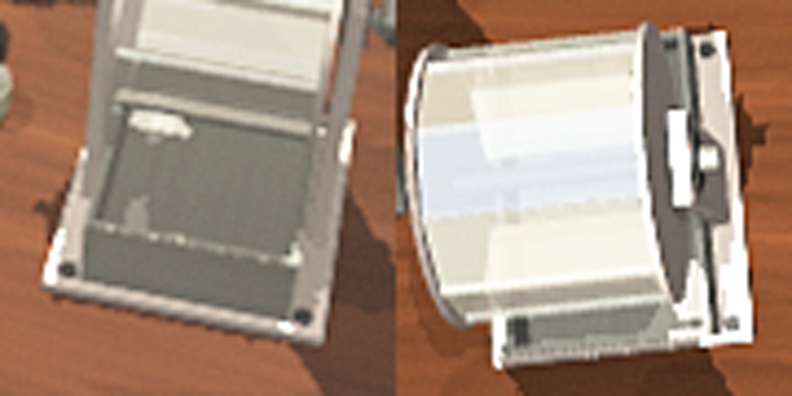

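```bash
python3 - <<'E'
from h import *
cv2.imwrite("pics/k.png",get_image("scene")[:,:,::-1])
E
```

```text
(no output)
```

View pics/k.png

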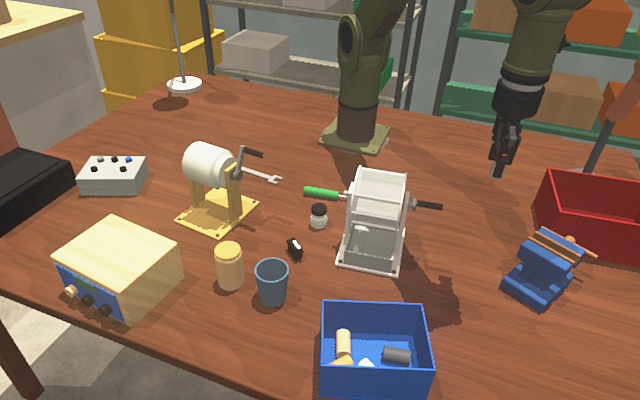

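The full view shows no eyeball loose on the table or in the drum, so it must be in the tray behind its far wall (around 366,262). The crank is free and the drum angle is about 0, so I'm handing in.

```bash
python3 -c "
from plant import *
print(finish_job())"
```

```text
the job is handed in; nothing more can be done
None
```

I turned the drum until its port faces straight down (measured within about 0.01 rad), let go of the crank and handed the job in; the eyeball was seen in the tray as it dropped, but the tray's far wall hid it in the final pictures.

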